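# Counter-hold the hidden bolt head while the nut runner pulls

### The arm

A 7-joint arm with a two-finger parallel gripper is mounted at the origin on a cart in front of the work surface, level with it; the furniture and walls round the work are solid. World frame = base frame: x ahead of the robot, y to its left, z up, the work surface at z = 0. Lengths are in m, angles in rad, forces in N, time in s.
With the tool pointing down it reaches from about 0.425 to 1.025 m from the base axis. Payload 3.6 kg.
Tool frame: the origin (TCP) lies between the finger pads, 19 mm behind the fingertips; this is the grasp point; z points along the fingers, y is the line along which they close (so a half turn about z gives the same grasp; the last joint's range is limited). The gripper opens to 85 mm and grips with 20 to 120 N. Pads are 22 mm wide; open, the fingers measure 114 mm over their backs; the gripper's body (76 mm by 85 mm) begins 54 mm behind the grasp point. The pads swing forward as they close: fully open they stand 13 mm farther back than shut.
Start: joints at [-1.244, 0.591, 0.048, 1.609, -0.033, 0.943, -0.034], TCP at [0.296, 0.662, 0.25] pointing down, gripper open.
Joint ranges: [-2.69, 2.69], [-0.47, 2.24], [-1.27, 1.36], [0.19, 2.51], [-1.53, 4.68], [0.08, 2.07], [-3.09, 3.09]. Speed limits (rad/s): [2.57, 2.57, 3.14, 3.14, 3.14, 3.14, 3.14].

### API

Orientations are given as a unit quaternion [x, y, z, w].
In Python, from plant import robot, optics, status gives the robot as it stands (robot), with the cameras (optics) and the readings (status).
- The arm moves only by the tool jog_arm, called after "Request:" as name(argument=value, ...) on one line, values as JSON. Schema: {"type":"object","properties":{"rows":{"type":"object","properties":{"finger_gap":{"type":"array","items":{"type":"number"},"minItems":1,"maxItems":20},"tx":{"type":"array","items":{"type":"number"},"minItems":1,"maxItems":20},"ty":{"type":"array","items":{"type":"number"},"minItems":1,"maxItems":20},"tz":{"type":"array","items":{"type":"number"},"minItems":1,"maxItems":20},"ax":{"type":"array","items":{"type":"number"},"minItems":1,"maxItems":20},"ay":{"type":"array","items":{"type":"number"},"minItems":1,"maxItems":20},"az":{"type":"array","items":{"type":"number"},"minItems":1,"maxItems":20}},"additionalProperties":false,"required":["finger_gap","tx","ty","tz","ax","ay","az"]},"only":{"type":"string"},"quiet":{"type":"boolean"},"lines":{"type":"string"}},"required":["rows"],"additionalProperties":false}. rows is an object with one list for each field, all of the same length, 1 to 20, a row being the entries at one place: finger_gap (the opening from 0.0 (shut) to 1.0 (fully open)), tx, ty, tz (the shift in normalised numbers (1 is 1 m)), ax, ay, az (a rotation vector in a scale on which 1.0 is 4 rad); each row shifts and turns the commanded pose from where the row before left it, along the tool's axes as they then stand; what a row does not reach is not made up. A row lasts 1/12 s, in which the tool goes at most 0.0417 m and 0.125 rad, less where a joint would pass 70% of its speed; a pose out of reach is approached as far as the arm can. The fingers move at their own pace and stop on an object; the grip force is fixed at half the most. Time passes only in rows, so rows that do not move let the fingers close. The tool returns the time, the measured TCP pose, the force, the opening and the grip force at its end. only (a regular expression) keeps the lines of the reply that match it, lines (a string "A,B") keeps lines A to B, and quiet returns only ok. No shift or turn number may pass 1 either way. Input that does not fit is refused with a message, and nothing moves.
- status.get_obs(): the state, without advancing time (a new reading comes with each control period).
- optics.read_camera(name): name is "scene" or "top" or "wrist"; returns the picture (400x640x3 uint8, blue, green, red); there is no depth.
- optics.camera_params(name): a dict with "camera_matrix" (3x3 intrinsics, pixels), "view" (4x4, takes a point from world to camera coordinates). Camera axes: x right, y down, z forward; pixel columns grow to the right and rows downward; lengths in m; the calibration is good to about 2 mm. A picture is of the moment at which its call begins: read the wrist's pose just before it. camera_params takes no time and is no camera call; for the wrist camera it gives the pose at the moment of the call.
- robot.hand_in(): hands the job in; it is judged then, once.
The state is a dict: "time_s": time; "joint_positions": joint angles; "joint_velocities": joint speeds; "tau": joint torques, N m; "eef_pos": TCP position; "orientation": TCP orientation; "ft_force": force on the tool from outside, world axes, zero at the start; "wrist_torque": the same for the moment, N m; "opening": opening from 0.0 (shut) to 1.0 (fully open); "finger_force": force on a finger pad.
Only numpy, scipy, OpenCV 4.12 (cv2) and the standard library are available. Lean on these libraries where they do the work, as an engineer would, in place of code of your own. Each camera call takes 0.05 s, during which the arm holds its last target. There are 200 camera calls.

### The job

Start the spring-wound nut runner: press the plunger on top of its housing all the way down and keep it there for a second or two, until the bolt begins to turn, then let it spring back up. Then reach down into the narrow gap behind the bracket's front wall, grip the hidden bolt head between the fingers and hold it so that it stops turning before it has gone half a turn. Finish while still gripping the head and holding it still, and leave the roll of tape, the circuit board and the memory stick beside the jig where they are.

Things in the scene. Friction and masses are not known exactly. Their poses are not given: they have to be found in the camera images.
- jig: Fixed jig on a dark steel base plate (x -120 to 80, y -65 to 65, 10 mm thick); place and yaw vary. Origin on the bench under the front face of the bracket's front wall; x runs along the bolt, from the runner (-x, toward the robot) to the hidden head (+x), z up. Grey runner housing: x -105 to -35, y -40 to 40, top at z 85 mm, plunger on top. Bolt axis along x at y 0, z 60.
- gap (a point): Centre of the mouth of the gap, jig x 32, y 0, z 85 mm. The aluminium U-channel bracket has two upright walls, 6 mm thick, 100 mm wide in y, tops at z 85: front wall x 0 to 6, rear wall x 58 to 64. The gap between is 52 mm, open at the top and at both y ends, its floor at z 14. Nut and socket sit in front of the front wall, the bolt head in the gap.
- plunger_top (a point): Centre of the top of the black round plunger cap (23 mm diameter, 10 mm high) on the runner housing; at rest at jig x -70, y 0, z 113 mm. It moves straight down.
- plunger (a joint): How far the plunger is pressed, m: 0 up, 0.010 fully down (hard stop). Its spring pushes back with 2.5 N at the top, 5.5 N fully down. It trips the runner only beyond 8 mm and must be kept fully down for one to two seconds for the crank to clear the catch; let go, it is fully up again within about 2 s.
- spindle (a joint): Angle of bolt, nut and socket together, rad: about 0.02 at the start, held by the catch. Once tripped, the wound spring turns it slowly and steadily about the jig's +x at about 0.1 rad/s with 0.12 N m, through a thick damper; half a turn takes about 30 s. The plunger cannot stop it again. A firm grip (20 N or more) stops it at any angle, on flats or corners.
- kapton_roll: Loose flat roll of amber tape, 74 mm diameter, 14 mm high, on the bench at the jig's -y side. A bystander.
- relay_board: Loose green circuit board on standoffs, 60 x 95 x 24 mm, on the bench at the jig's +y side. A bystander.
- usb_stick: Loose black memory stick, 52 x 18 x 8 mm, on the bench at the jig's +y side, farther from the robot. A bystander.
- grip (a point): Point on the bolt axis inside the hexagonal steel bolt head, jig x 26, y 0, z 60 mm; the point's x runs along the bolt and it turns with joint spindle. Head: 24 mm across flats, 27.7 across corners, jig x 11 to 33, behind the front wall on a round 34 mm washer (x 6 to 11). At angle 0 two flats face jig +y and -y. Grip from above, fingers closing along jig y.

How it is judged:
By the outcome, as a careful person would: the job done as asked, in the order asked, and still so for the second after the job is handed in, while the arm keeps its last pose, push and grip.
It also fails if it takes over 58 s, if anything falls off the work surface, if the arm or the gripper's body presses on something with over 40 N, if the wrist force passes 120 N, or if a joint passes its speed limit or range.

## Working session

There is one attempt and no reset: what is moved stays moved. The work goes in short steps, Python scripts to look and compute and a tool call to move; the robot and the scene stay as the last step left them, time stands still between calls to the robot, and variables do not carry over. Pictures are saved under pics/ and viewed, at most 10 in all, crops included, and the job is handed in when it is done.

```bash
ls; mkdir -p pics
```

Run:
```python
from plant import robot, optics, status
import cv2
o=status.get_obs();print(o)
for n in("scene","top"):
    cv2.imwrite(f"pics/{n}0.png",optics.read_camera(n));p=optics.camera_params(n);print(n,p["camera_matrix"],p["view"])
```

```text
pics
plant.py
{'time_s': 0.0, 'joint_positions': array([-1.24350994,  0.59212921,  0.04834421,  1.60986425, -0.03326184,
        0.94269804, -0.033681  ]), 'joint_velocities': array([-0.00081727,  0.00041965,  0.00055667, -0.00042984, -0.00073916,
        0.0014757 ,  0.00052077]), 'tau': array([-4.44438410e-04, -5.48694921e+01,  1.54633764e+00, -1.98125911e+01,
        9.35766671e-03,  8.58064770e-03, -6.03530580e-06]), 'eef_pos': array([0.29584417, 0.66100939, 0.24881909]), 'orientation': array([ 2.08803211e-01,  9.77957005e-01, -1.13764042e-03, -1.48261056e-04]), 'ft_force': array([0.43132032, 0.45409538, 0.59452091]), 'wrist_torque': array([0.04739802, 0.00998957, 0.01069478]), 'finger_force': 0.0, 'opening': 0.9994652398852102}
scene [[456.52902683   0.         323.02489481]
 [  0.         456.52902683 197.55840009]
 [  0.           0.           1.        ]] [[-0.70039586 -0.71355897  0.01670999  0.48976248]
 [-0.33673774  0.30970257 -0.88920864  0.23474707]
 [ 0.62932768 -0.62842494 -0.45719664  0.65722032]
 [ 0.          0.          0.          1.        ]]
top [[376.89468514   0.         313.86989372]
 [  0.         376.89468514 200.36307834]
 [  0.           0.           1.        ]] [[-0.23225596 -0.97265279 -0.00192637  0.26435254]
 [-0.95190649  0.22770804 -0.20499531  0.48549996]
 [ 0.19982791 -0.04577765 -0.97876106  0.84027385]
 [ 0.          0.          0.          1.        ]]
```

View pics/scene0.png

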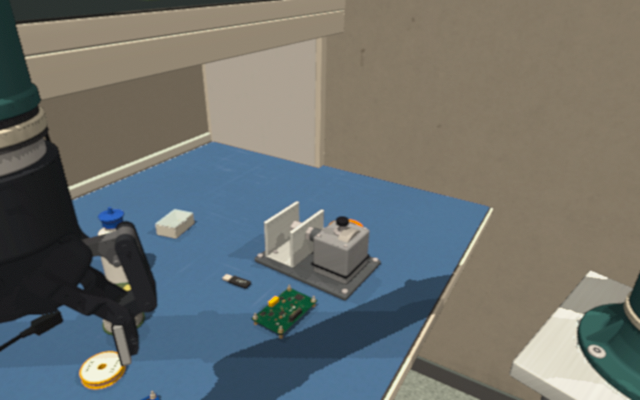

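View pics/top0.png

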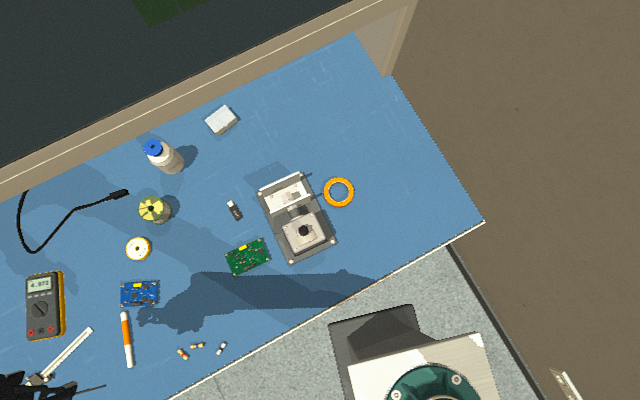

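The scene view shows the housing at about (342,250) with the plunger at (343,221) and the walls at (282,232) and (310,235). In the top view the plunger is at about (304,230) and the base plate spans (258,190) to (336,240). The tape is at (339,192), the board at (248,257) and the stick at (234,210).

Run:
```python
import cv2,numpy as np
a=cv2.imread("pics/top0.png")[160:275,215:365];b=cv2.imread("pics/scene0.png")[190:310,240:390]
a=cv2.resize(a,None,fx=5,fy=5,interpolation=cv2.INTER_CUBIC);b=cv2.resize(b,None,fx=5,fy=5,interpolation=cv2.INTER_CUBIC)
cv2.imwrite("pics/ta.png",a);cv2.imwrite("pics/sb.png",b)
```

```text
(no output)
```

View pics/ta.png

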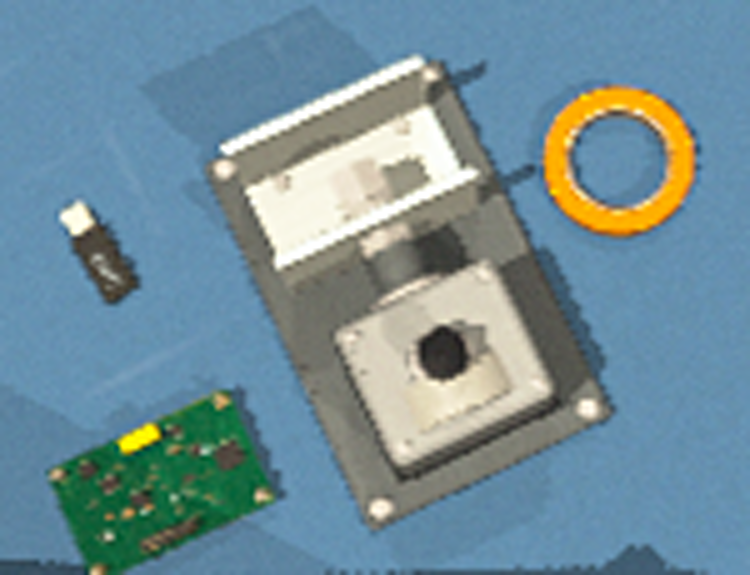

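View pics/sb.png

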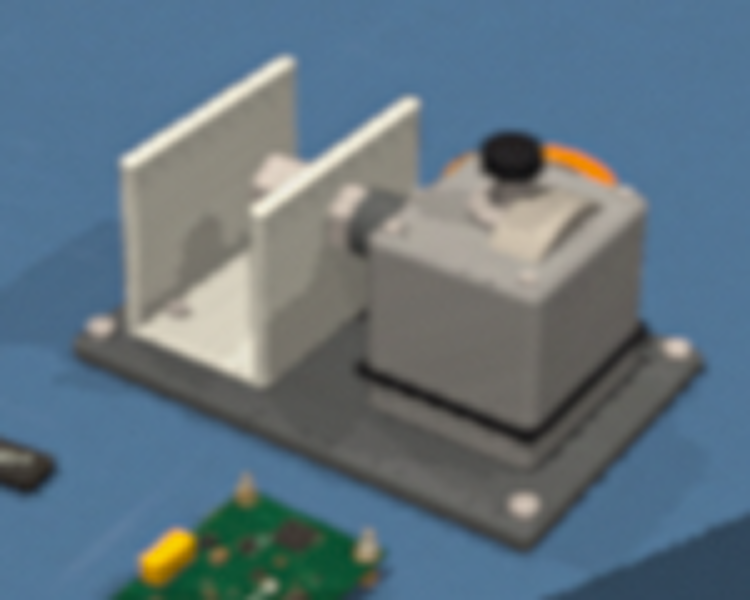

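The top crop shows the cap top at (442,350), front wall top ends at (278,262) and (475,174), and rear wall top ends at (223,148) and (422,60). The scene crop shows the cap top at (512,150), front wall ends at (258,210) and (415,101), and rear wall ends at (126,160) and (291,60). I'll triangulate these.

Create h.py:
```python
import numpy as np,cv2
from plant import robot, optics, status
def P(n):
    p=optics.camera_params(n);return np.array(p["camera_matrix"])@np.array(p["view"])[:3]
def tri(P1,a,P2,b):
    X=cv2.triangulatePoints(P1,P2,np.array(a,float).reshape(2,1),np.array(b,float).reshape(2,1));X=(X[:3]/X[3]).ravel()
    r=[np.hypot(*((q@np.r_[X,1])[:2]/(q@np.r_[X,1])[2]-p)) for q,p in((P1,a),(P2,b))]
    return X,max(r)
def plane(Pm,a,z):
    M=Pm; A=np.c_[M[:,0],M[:,1],-np.r_[a,1]];return np.linalg.solve(A,-(M[:,2]*z+M[:,3]))[:2]
```

Run:
```python
from h import *
T,S=P("top"),P("scene")
ft=lambda x,y:((x+.5)/5-.5+215,(y+.5)/5-.5+160)
fs=lambda x,y:((x+.5)/5-.5+240,(y+.5)/5-.5+190)
for n,a,b in[("cap",(442,350),(512,150)),("f+",(278,262),(258,210)),("f-",(475,174),(415,101)),("r+",(223,148),(126,160)),("r-",(422,60),(291,60))]:
    X,r=tri(T,ft(*a),S,fs(*b));print(n,X.round(4),round(r,2),"plane",plane(T,ft(*a),.113 if n=="cap" else .085).round(4))
for p in[(380,510),(588,408),(225,168),(432,74)]:print("screw",plane(T,ft(*p),.012).round(4))
for p in[(365,532),(612,408),(205,170),(440,60)]:print("plate",plane(T,ft(*p),.010).round(4))
print("kap",plane(T,ft(620,160),.014),"board",[plane(T,ft(*p),.015).round(3) for p in((225,395),(270,495))])
```

```text
cap [0.465  0.1858 0.1099] 0.57 plane [0.4636 0.185 ]
f+ [0.5247 0.2491 0.0854] 0.77 plane [0.5234 0.2479]
f- [0.544  0.1535 0.0851] 0.94 plane [0.5424 0.1521]
r+ [0.5819 0.2623 0.0862] 0.67 plane [0.581  0.2613]
r- [0.6023 0.1647 0.0841] 0.81 plane [0.6005 0.1635]
screw [0.4092 0.2312]
screw [0.4333 0.1228]
screw [0.5905 0.2691]
screw [0.6136 0.1584]
plate [0.4008 0.2405]
plate [0.4308 0.1114]
plate [0.5923 0.2791]
plate [0.6204 0.1528]
kap [0.54842496 0.07788792] board [array([0.48 , 0.292]), array([0.428, 0.28 ])]
```

The manual's scale: turns go in shares of 4 rad. Converting my numbers, -0.125 rad is -0.0313.

Request:
jog_arm(rows={"finger_gap": [0,0,0,0,0,0,0,0,0,0,0,0,0,0,0,0,0,0,0],"tx": [0,0,0,0,0,-0.005,-0.005,-0.005,-0.005,-0.005,-0.005,-0.005,-0.005,-0.005,-0.005,-0.005,-0.005,-0.005,-0.005],"ty": [0,0,0,0,0,-0.035,-0.035,-0.035,-0.035,-0.035,-0.035,-0.035,-0.035,-0.035,-0.035,-0.035,-0.035,-0.035,-0.035],"tz": [0,0,0,0,0,0,0,0,0,0,0,0,0,0,0,0,0,0,0],"ax": [0,0,0,0,0,0,0,0,0,0,0,0,0,0,0,0,0,0,0],"ay": [0,0,0,0,0,0,0,0,0,0,0,0,0,0,0,0,0,0,0],"az": [-0.0313,-0.0313,-0.0313,-0.0313,-0.0313,0,0,0,0,0,0,0,0,0,0,0,0,0,0]})

```text
time_s: 1.68
eef_pos: [0.4641, 0.1943, 0.2498]
orientation: [-0.102, 0.995, -0.0, -0.0]
ft_force: [0.7, 0.8, -0.5]
opening: -0.003
finger_force: 0.0
```

Run:
```python
from h import *
o=status.get_obs();Pm=P("wrist");np.save("w1.npy",Pm);cv2.imwrite("pics/w1.png",optics.read_camera("wrist"))
print(o["time_s"],o["eef_pos"],o["orientation"],o["joint_positions"].round(2),o["ft_force"])
for p in[(.465,.1858,.113),(.5343,.2013,.085),(.592,.2135,.085),(.5575,.2056,.06)]:
    q=Pm@np.r_[p,1];print((q[:2]/q[2]).round())
```

```text
1.6833 [0.46408502 0.19431449 0.24984235] [-1.02022117e-01  9.94782100e-01 -1.10651437e-04 -2.19747944e-04] [-0.43  0.32 -0.07  2.1   0.03  0.73  1.25] [ 0.73244049  0.82406671 -0.54646423]
[304. 194.]
[306. 258.]
[307. 311.]
[306. 267.]
```

View pics/w1.png

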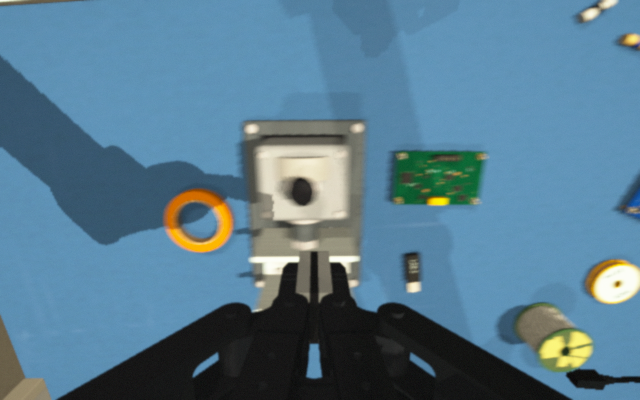

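The wrist view shows the cap at about (301,189) (predicted 304,194), the front wall top near row 258, and a slight motion blur. Yaw looks aligned. I'll refine the position from two steady wrist views by masking the cap and plate.

Add to h.py:
```python
def cap(img,pred,r=30):
    x,y=map(int,pred);c=img[y-r:y+r,x-r:x+r].max(2);m=(c<60).astype(np.uint8)
    n,l,s,ce=cv2.connectedComponentsWithStats(m);k=1+np.argmax(s[1:,4]);return ce[k]+[x-r,y-r],s[k]
```

Create look.py:
```python
from h import *
import sys
o=status.get_obs();Pm=P("wrist");i=optics.read_camera("wrist");n=sys.argv[1];np.save(n+".npy",Pm);cv2.imwrite(f"pics/{n}.png",i)
q=Pm@[.465,.186,.111,1];c,s=cap(i,q[:2]/q[2]);print(o["eef_pos"].round(4),o["ft_force"].round(1),(q[:2]/q[2]).round(1),c.round(1),s);np.save(n+"c.npy",c)
```

```bash
python3 look.py a
```

```text
[0.4667 0.1855 0.2497] [ 1.4 -4.8 -0.5] [316.2 192.9] [317.4 190.1] [ 19  15  26  27 553]
```

Request:
jog_arm(rows={"finger_gap": [0,0,0,0,0,0],"tx": [0,0,0,0,0,0],"ty": [-0.008,0,0,0,0,0],"tz": [0.02,0.02,0.015,0,0,0],"ax": [0,0,0,0,0,0],"ay": [0,0,0,0,0,0],"az": [0,0,0,0,0,0]})

```text
time_s: 2.28
eef_pos: [0.466, 0.189, 0.1955]
orientation: [-0.102, 0.995, 0.0, 0.0]
ft_force: [0.1, 0.5, 0.4]
opening: -0.001
finger_force: 0.0
```

```bash
python3 look.py b
```

Run:
```python
from h import *
L=lambda n:np.load(n+".npy")
print(tri(L("a"),L("ac"),L("b"),L("bc")),[plane(L(n),L(n+"c"),.111).round(4) for n in"ab"])
T=P("top");t=((442.5)/5-.5+215,350.5/5-.5+160);print(tri(T,t,L("b"),L("bc")))
```

```text
[0.466  0.189  0.1955] [0.1 0.5 0.4] [309.9 215.5] [311.7 212. ] [ 17  10  33  34 865]
(array([0.46313504, 0.18673099, 0.10878217]), np.float64(0.07092038321403556)) [array([0.4625, 0.1866]), array([0.4624, 0.1866])]
(array([0.46419524, 0.18584852, 0.10670462]), np.float64(1.678798832729456))
```

View pics/b.png

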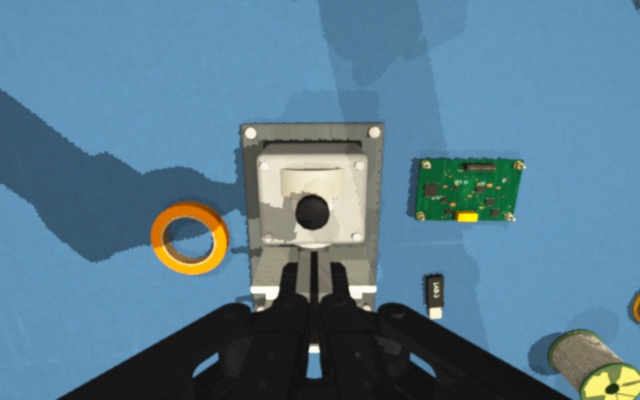

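The second wrist view shows the cap at (312,212), with plate screws (250,132) and (375,131) level, so yaw is right to about 0.01 rad. Cap comes out at (0.463,0.1866,~0.109), which agrees with the first fix. I'll descend to just above it.

Request:
jog_arm(rows={"finger_gap": [0,0,0,0,0,0],"tx": [0.0035,0,0,0,0,0],"ty": [-0.002,0,0,0,0,0],"tz": [0.02,0.02,0.015,0,0,0],"ax": [0,0,0,0,0,0],"ay": [0,0,0,0,0,0],"az": [0,0,0,0,0,0]})

```text
time_s: 2.83
eef_pos: [0.4635, 0.1862, 0.1412]
orientation: [-0.102, 0.995, 0.0, 0.001]
ft_force: [-0.6, 0.1, 0.8]
opening: 0.002
finger_force: 0.0
```

Run:
```python
from h import *
b=np.load("b.npy");print([plane(b,p,.085).round(4) for p in((253,290.5),(377,290.5))],[plane(b,p,.012).round(4) for p in((250,132),(375,131))])
```

```text
[array([0.5455, 0.156 ]), array([0.5255, 0.2524])] [array([0.4336, 0.1239]), array([0.41  , 0.2331])]
```

Request:
jog_arm(rows={"finger_gap": [0,0,0,0],"tx": [0,0,0,0],"ty": [0,0,0,0],"tz": [0.006,0.006,0,0],"ax": [0,0,0,0],"ay": [0,0,0,0],"az": [0,0,0,0]})

```text
time_s: 3.17
eef_pos: [0.4639, 0.1863, 0.1284]
orientation: [-0.102, 0.995, 0.001, 0.001]
ft_force: [1.4, 0.7, 3.1]
opening: -0.003
finger_force: 1.5
```

Request:
jog_arm(rows={"finger_gap": [0,0,0,0,0],"tx": [0,0,0,0,0],"ty": [0,0,0,0,0],"tz": [0.004,0.004,0.002,0,0],"ax": [0,0,0,0,0],"ay": [0,0,0,0,0],"az": [0,0,0,0,0]})

```text
time_s: 3.58
eef_pos: [0.464, 0.1864, 0.1213]
orientation: [-0.102, 0.995, 0.0, 0.002]
ft_force: [-3.3, -1.6, 29.9]
opening: 0.001
finger_force: 15.2
```

```bash
python3 -c "
from h import *
cv2.imwrite('pics/s1.png',optics.read_camera('scene'))"
```

Request:
jog_arm(rows={"finger_gap": [0,0,0,0,0,0,0,0,0,0,0,0,0,0,0,0,0,0,0],"tx": [0,0,0,0,0,0,0,0,0,0,0,0,0,0,0,0,0,0,0],"ty": [0,0,0,0,0,0,0,0,0,0,0,0,0,0,0,0,0,0,0],"tz": [0,0,0,0,0,0,0,0,0,0,0,0,0,0,0,0,0,0,0],"ax": [0,0,0,0,0,0,0,0,0,0,0,0,0,0,0,0,0,0,0],"ay": [0,0,0,0,0,0,0,0,0,0,0,0,0,0,0,0,0,0,0],"az": [0,0,0,0,0,0,0,0,0,0,0,0,0,0,0,0,0,0,0]})

```text
time_s: 5.22
eef_pos: [0.464, 0.1864, 0.1213]
orientation: [-0.102, 0.995, 0.001, 0.002]
ft_force: [-4.7, -1.3, 30.4]
opening: -0.001
finger_force: 15.2
```

Run:
```python
from h import *
cv2.imwrite('pics/s2.png',optics.read_camera('scene'))
a=cv2.imread('pics/s1.png');b=cv2.imread('pics/s2.png');z=cv2.imread('pics/scene0.png')
d=cv2.absdiff(a,b).max(2)
for n,(x0,x1,y0,y1) in dict(head=(288,304,218,232),nut=(304,320,224,242),ctrl=(320,336,240,265)).items():print(n,d[y0:y1,x0:x1].max(),(d[y0:y1,x0:x1]>12).sum())
f=lambda i:cv2.resize(i[190:310,260:390],(390,360),interpolation=cv2.INTER_CUBIC)
cv2.imwrite('pics/cmp.png',np.hstack([f(a),f(b)]))
```

```text
head 35 23
nut 21 16
ctrl 3 0
```

View pics/cmp.png

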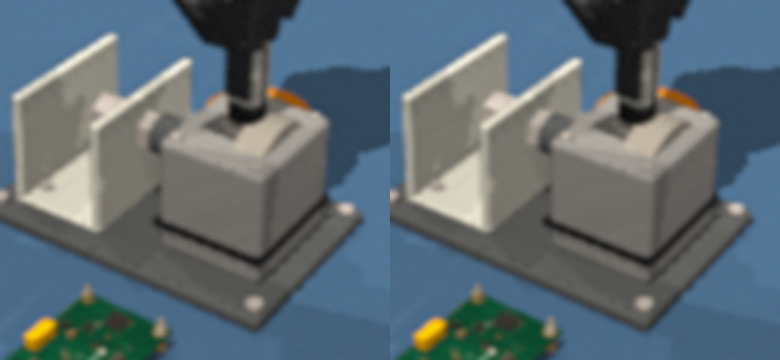

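The nut and head changed between the two frames (35 and 21 grey levels) while the control patch did not, so the bolt is turning. I'll release and go above the gap.

Request:
jog_arm(rows={"finger_gap": [0,0,0,1,1,1,1,1,1,1,1,1],"tx": [0,0,0,-0.0165,-0.02,-0.02,-0.02,-0.02,0,0,0,0],"ty": [0,0,0,0.0006,0,0,0,0,0,0,0,0],"tz": [-0.02,-0.03,-0.03,0,0,0,0,0,0,0,0,0],"ax": [0,0,0,0,0,0,0,0,0,0,0,0],"ay": [0,0,0,0,0,0,0,0,0,0,0,0],"az": [0,0,0,0,0,0,0,0,0,0,0,0]})

```text
time_s: 6.27
eef_pos: [0.5553, 0.2053, 0.1975]
orientation: [-0.102, 0.995, -0.0, -0.001]
ft_force: [0.0, -0.2, 0.7]
opening: 1.0
finger_force: 0.0
```

Run:
```python
from h import *
np.save("c.npy",P("wrist"));i=optics.read_camera("wrist");cv2.imwrite("pics/c.png",i)
s=optics.read_camera('scene');b=cv2.imread('pics/s2.png');d=cv2.absdiff(s,b).max(2)
print("nut diff",d[224:242,304:320].max(), "ctrl",d[240:265,320:336].max())
C=np.load("c.npy")
for p in[(.5575,.2063,.06),(.5349,.2016,.085),(.5917,.2134,.085)]:q=C@np.r_[p,1];print((q[:2]/q[2]).round())
```

```text
nut diff 30 ctrl 25
[315. 198.]
[315. 178.]
[315. 251.]
```

View pics/c.png

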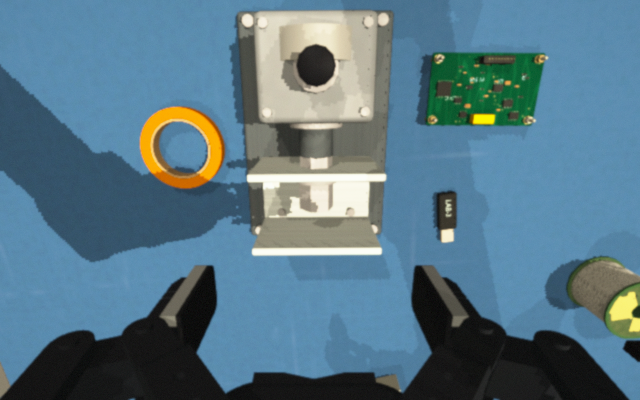

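The wrist view shows the front wall top at row 178 and the rear at row 251, centred at column 316. These match my predictions to about 1 px, so I'll descend into the gap.

Request:
jog_arm(rows={"finger_gap": [1,1,1,1,1],"tx": [-0.003,0,0,0,0],"ty": [0.001,0,0,0,0],"tz": [0.03,0.03,0.03,0,0],"ax": [0,0,0,0,0],"ay": [0,0,0,0,0],"az": [0,0,0,0,0]})

```text
time_s: 6.78
eef_pos: [0.5581, 0.2068, 0.107]
orientation: [-0.102, 0.995, -0.001, -0.002]
ft_force: [-0.2, -0.1, 1.1]
opening: 1.005
finger_force: 0.0
```

Request:
jog_arm(rows={"finger_gap": [1,1,1,1,1,1,1],"tx": [0,0,0,0,0,0,0],"ty": [0,0,0,0,0,0,0],"tz": [0.015,0.015,0.015,0.004,0,0,0],"ax": [0,0,0,0,0,0,0],"ay": [0,0,0,0,0,0,0],"az": [0,0,0,0,0,0,0]})

```text
time_s: 7.37
eef_pos: [0.5608, 0.2078, 0.0606]
orientation: [-0.102, 0.995, 0.0, 0.001]
ft_force: [-0.2, -0.1, -0.2]
opening: 1.002
finger_force: 0.0
```

Request:
jog_arm(rows={"finger_gap": [1,1,1,1],"tx": [0.002,0,0,0],"ty": [0,0,0,0],"tz": [0.002,0,0,0],"ax": [0,0,0,0],"ay": [0,0,0,0],"az": [0,0,0,0]})

```text
time_s: 7.7
eef_pos: [0.5579, 0.207, 0.0572]
orientation: [-0.102, 0.995, 0.0, 0.0]
ft_force: [-0.2, 0.6, -0.5]
opening: 1.004
finger_force: 0.0
```

Create nut.py:
```python
from h import *
import subprocess,sys
a=optics.read_camera('scene')
for _ in range(18):optics.read_camera('top')
d=cv2.absdiff(a,optics.read_camera('scene')).max(2)
print("nut",d[224:242,304:320].max(),(d[224:242,304:320]>8).sum(),"head",d[218:232,288:304].max(),"ctrl",d[240:265,320:336].max(),status.get_obs()["eef_pos"].round(4),status.get_obs()["time_s"])
```

```bash
python3 nut.py
```

```text
nut 11 7 head 21 ctrl 3 [0.5578 0.207  0.057 ] 8.7
```

The bolt is still turning, so I'll close on the head.

Request:
jog_arm(rows={"finger_gap": [0,0,0,0,0,0,0,0,0,0,0,0],"tx": [0,0,0,0,0,0,0,0,0,0,0,0],"ty": [0,0,0,0,0,0,0,0,0,0,0,0],"tz": [0,0,0,0,0,0,0,0,0,0,0,0],"ax": [0,0,0,0,0,0,0,0,0,0,0,0],"ay": [0,0,0,0,0,0,0,0,0,0,0,0],"az": [0,0,0,0,0,0,0,0,0,0,0,0]})

```text
time_s: 9.7
eef_pos: [0.5577, 0.2076, 0.0573]
orientation: [-0.102, 0.995, 0.0, 0.0]
ft_force: [-1.8, 2.3, 5.1]
opening: 0.298
finger_force: 58.7
```

```bash
python3 nut.py; python3 -c "
from h import *
o=status.get_obs();print(o['ft_force'],o['wrist_torque'],o['opening'],o['finger_force'])
i=optics.read_camera('wrist');cv2.imwrite('pics/g.png',i)"
```

```text
nut 3 0 head 3 ctrl 3 [0.5577 0.2076 0.0573] 10.7
[-1.53667182  2.52862404  4.89243029] [0.49992061 0.39251246 0.00309334] 0.29459918070160107 58.743115067481995
```

View pics/g.png

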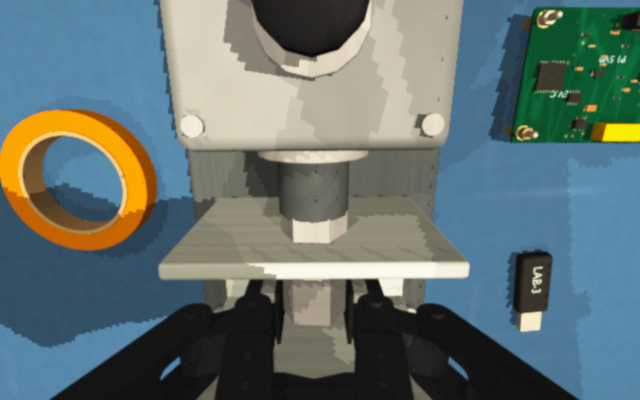

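The wrist view shows the fingers on either side of the head at (315,305) and the bystanders in place. The opening is about 25 mm, the grip is 59 N, and the nut shows no change over 1 s.

```bash
python3 -c "
from plant import robot, optics, status
print(robot.hand_in())"
```

```text
the job is handed in; nothing more can be done
None
```

I started the runner and gripped the turning bolt head at 59 N; it had stopped (no movement over 1 s) well before half a turn. I handed the job in at about 11 s, still gripping, with the tape, board and memory stick untouched.

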